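# Feel for the full sample box and slide it home in the freezer tray

## Task

Two of the three white sample boxes standing loose on the bench are empty and one, which looks just the same, is full of glass vials: nudge them to feel which is the heavy one. Slide the full box flat along the bench into the empty bay of the steel freezer tray, and gently home until it meets the tray's back stop. Leave the two empty boxes within a few centimetres of where they stand, and do not disturb the other things on the bench.

Things in the scene. Friction and masses are not known exactly. Their poses are not given: they have to be found in the camera images.
- box_a: closed white cardboard sample box, 90 mm square, 50 mm high (lid 90 mm square over the upper 30 mm, base 87 mm below it; the lid stays on); origin at the centre of its underside, x and y square to its sides, z up. Too wide to grip: push it low on a side. One of box_a, box_b, box_c, each time another, is full (0.55 to 0.8 kg); the other two weigh 0.1 kg and look the same
- box_b: same as box_a. The full box takes about 3 to 7 N to slide along the bench, an empty one under 1 N
- box_c: same as box_a; the three stand in a row across the bench between robot and tray, turned a little
- tray: fixed steel tray with three bays, open towards the robot. Origin on the bench at the home position in its middle bay; x into the bays (away from the robot), y across. Bays 101 mm wide, pitch 104 mm, parted by 3 mm dividers 36 mm high with 6 mm rolled front edges (98 mm clear) at x = -50 mm; back stop 36 mm high, face at x = +45 mm. Floor 0.5 mm high, bevelled lip from x = -78 mm: no obstacle
- bay: the empty bay of the three (a sheet of paper lies in it; the other two hold fixed stored boxes like box_a). Origin on the bench where the centre of a box lies when it is home against the back stop, central between the dividers; x into the bay, y across it, parallel to the tray
- amber_bottle: brown glass bottle, 42 mm across, 105 mm high, standing between two loose boxes; origin at the centre of its underside
- dropper: white plastic bottle, 38 mm across, 85 mm high, standing between two loose boxes; origin at the centre of its underside
- dishes: stack of three small culture dishes, 35 mm across, 38 mm high; origin at the centre of its underside
- jar: small glass jar with a white lid, 34 mm across, 45 mm high; origin at the centre of its underside
- cap: orange tube cap lying flat, 35 mm across, 13 mm high; origin at the centre of its underside
- tape_roll: roll of yellow tape lying flat, 90 mm across, 19 mm high; origin at the centre of its underside
- beaker: small clear beaker, 52 mm across the rim, 65 mm high; origin at the centre of its underside
Things that resemble listed ones, but are neither listed nor needed, are in the scene too. Leave any purple or yellow look-alike of the box_b alone.

How it is judged:
By the outcome, as a careful person would: the job done as asked, in the order asked, and still so for the second after the job is handed in, with the robot touching nothing.
It also fails if it takes over 69 s, if anything falls off the work surface, if the arm or the gripper's body presses on something with over 40 N, if the wrist force passes 120 N, or if a joint passes its speed limit or range.

## Robot

A 6-joint arm with a two-finger parallel gripper is mounted at the origin on the work surface. World frame = base frame: x ahead of the robot, y to its left, z up, the work surface at z = 0. Lengths are in m, angles in degrees, forces in N, time in s.
With the tool pointing down it reaches from about 0.35 to 0.85 m from the base axis. Payload 8.1 kg.
Tool frame: the origin (TCP) lies at the very end of the fingers, on their centre line; the grasp point (between the pads) lies r.grip_depth behind it (r.grip_depth is the distance from the TCP to the grasp point, in m); z points along the fingers, y is the line along which they close (so a half turn about z gives the same grasp; the last joint's range is limited). The gripper opens to 93 mm and grips with 3 to 60 N. Pads are 15 mm wide; open, the fingers measure 128 mm over their backs; the gripper's body (75 mm by 188 mm) begins 65 mm behind the grasp point.
Start: joints at [-4.893, 7.471, 85.268, -0, 87.261, -4.893], TCP at [0.6, 0, 0.184] pointing down, gripper open.
Joint ranges: [-169.43, 169.43], [-51.17, 129.36], [1.28, 143.12], [-76.62, 256.62], [0, 156.53], [-152.29, 152.29]. Speed limits (degrees/s): [136.94, 136.94, 159.86, 180, 180, 180].

## Interface

Orientations are given as a 3x3 rotation matrix whose columns are the frame's x, y, z axes.
In Python, from bench import r gives the robot as it stands.
- The arm moves only by the tool arm_command, never from a script. Its arguments are lists of equal length, an entry for each row: "delta_pos": the shift along the tool's x, y, z in units of 30 mm (1.0 is 30 mm), a list of three; "turn": the turn, a rotation vector about the tool's x, y, z in units of 5 degrees (1.0 is 5 degrees), a list of three; "fingers": the opening, from 0 (shut) to 1 (fully open). A call has 1 to 20 rows; each row is the pose to reach, as a shift and turn from the pose commanded when the call began, along the tool's axes at that moment; what a row does not reach only later rows make up. A row lasts 1/10 s, in which the tool goes at most 50 mm and 8.59 degrees, less where a joint would pass 70% of its speed; a pose out of reach is approached as far as the arm can. A call with a gripper value outside its range is refused whole. The fingers move at their own pace and stop on an object; "squeeze" is the grip in N (left out, the last holds). Time passes only in rows, so rows that repeat a pose let the fingers close. It gives the time, the measured TCP pose, the force, the opening and the grip force at its end, in the units of the state.
- r.sense(): the state, without advancing time (a new reading comes with each control period).
- r.grab_frame(name): name is "scene" or "side" or "wrist"; returns (picture, depth): 400x640x3 uint8, red, green, blue; 400x640 float32, m along the optical axis (not along the pixel's ray), 0 where there is no reading.
- r.camera_model(name): a dict with "K" (3x3 intrinsics, pixels), "k1" (the pictures are not rectified: a ray, as slopes to the right and down, at radius r is drawn at 1 + k1 r^2 times it, then the intrinsics apply), "view" (4x4, takes a point from world to camera coordinates); the wrist camera has in their place "hand_eye" (4x4, takes a point from camera to tool coordinates, whose origin is the TCP and whose axes are the flange's). Camera axes: x right, y down, z forward; pixel columns grow to the right and rows downward; lengths in m; the calibration is good to about 2 mm. A picture is of the moment at which its call begins: read the wrist's pose just before it. camera_model takes no time and is no camera call.
- r.job_done(): hands the job in; it is judged then, once.
Trained networks look in the newest picture that a camera, given by its name, has taken for a name from the list of things; names that differ only in an ending like _2 or _b are one class to them, and where a whole thing is asked for, a point or a joint stands for the part that bears it (a point fixed in the world has none). Each returns a list of dicts, best first, with "conf" (0 to 1); they miss things now and then, are a little off and sometimes report something else, mostly with a low value. They report only what shows in the picture. A call takes as long as a camera call. They do not tell look-alikes from the thing itself.
- r.spot_in(target, camera): "xyz" ([x, y, z] in m, in the coordinates of the camera as it stood for that picture, good to about 4 mm: the middle of the surface that is visible of it).
The state is a dict: "t": time; "joint_positions": joint angles; "joint_vel": joint speeds; "joint_torque": joint torques, N m; "position": TCP position; "tcp_rot": TCP orientation; "wrist_force": force on the tool from outside, world axes, zero at the start; "ft_torque": the same for the moment, N m; "grip_width": finger opening in m; "grasp_force": force on a finger pad.
Only numpy, scipy, OpenCV 4.12 (cv2) and the standard library are available. Lean on these libraries where they do the work, as an engineer would, in place of code of your own. Each camera call takes 0.05 s, during which the arm holds its last target. There are 200 camera calls.

## Working session

There is one attempt and no reset: what is moved stays moved. The work goes in short steps, Python scripts to look and compute and a tool call to move; the robot and the scene stay as the last step left them, time stands still between calls to the robot, and variables do not carry over. Pictures are saved under pics/ and viewed, at most 10 in all, crops included, and the job is handed in when it is done.

Besides the shell and the picture viewer there is one more tool, called as name(argument=value, ...), one argument or row to a line, values as JSON. arm_command: Moves the arm, as the interface text tells. Its arguments: {"type":"object","properties":{"delta_pos":{"type":"array"},"turn":{"type":"array"},"fingers":{"type":"array"},"squeeze":{"type":"number"}},"required":["delta_pos","turn","fingers"]}

```bash
mkdir -p pics; cat > h.py <<'E'
import numpy as np, cv2
from bench import r
def grab(n,save=None):
    s=r.sense(); im,d=r.grab_frame(n)
    if save: cv2.imwrite('pics/'+save,im[:,:,::-1])
    return s,im,d
def c2w(n,s):
    m=r.camera_model(n)
    if n=='wrist':
        T=np.eye(4);T[:3,:3]=s['tcp_rot'];T[:3,3]=s['position'];return T@m['hand_eye']
    return np.linalg.inv(m['view'])
def rays(n,uv):
    m=r.camera_model(n);k=m['k1']
    return cv2.undistortPoints(np.array(uv,float).reshape(-1,1,2),m['K'],np.array([k,0,0,0,0.])).reshape(-1,2)
def onplane(n,s,uv,z):
    T=c2w(n,s);p=rays(n,uv);d=np.c_[p,np.ones(len(p))]@T[:3,:3].T
    t=(z-T[2,3])/d[:,2];return T[:3,3]+d*t[:,None]
def project(n,s,P):
    T=np.linalg.inv(c2w(n,s));c=np.atleast_2d(P)@T[:3,:3].T+T[:3,3];m=r.camera_model(n)
    return cv2.projectPoints(c,np.zeros(3),np.zeros(3),m['K'],np.array([m['k1'],0,0,0,0.]))[0].reshape(-1,2)
def cloud(n,s,d):
    v,u=np.mgrid[0:400,0:640];uv=np.c_[u.ravel(),v.ravel()]
    p=rays(n,uv);z=d.ravel();C=np.c_[p*z[:,None],z];T=c2w(n,s)
    W=C@T[:3,:3].T+T[:3,3];W[z==0]=np.nan;return W.reshape(400,640,3)
E
python3 - <<'E'
from h import *
for n in ['scene','side']:
    s,im,d=grab(n,n+'1.png');T=c2w(n,s)
    print(n,T[:3,3].round(3),T[:3,2].round(2))
    for t in ['box_a','tray','bay','amber_bottle','dropper','dishes','jar','cap','tape_roll','beaker']:
        for q in r.spot_in(t,n)[:4]:
            w=T[:3,:3]@q['xyz']+T[:3,3];print(t,w.round(3),round(q['conf'],2),project(n,s,w)[0].round())
s=r.sense();print(s['t'],s['tcp_rot'],r.grip_depth)
E
```

```text
scene [1.239 0.519 0.902] [-0.62 -0.41 -0.67]
box_a [0.444 0.279 0.05 ] 0.98 [398. 236.]
box_a [ 0.465 -0.215  0.038] 0.89 [256. 180.]
box_a [0.625 0.286 0.052] 0.76 [370. 281.]
box_a [0.456 0.032 0.048] 0.66 [321. 205.]
tray [0.737 0.038 0.025] 0.94 [264. 272.]
bay [0.689 0.028 0.002] 0.91 [273. 264.]
amber_bottle [0.447 0.147 0.061] 0.84 [356. 215.]
dropper [ 0.476 -0.11   0.048] 0.63 [279. 191.]
dishes [ 0.615 -0.436  0.017] 0.62 [174. 185.]
dishes [0.375 0.143 0.033] 0.61 [366. 208.]
jar [ 0.391 -0.109  0.03 ] 0.65 [296. 181.]
cap [0.571 0.45  0.011] 0.64 [437. 307.]
tape_roll [ 0.615 -0.438  0.018] 0.67 [174. 184.]
tape_roll [0.377 0.144 0.034] 0.47 [366. 208.]
beaker [ 0.483 -0.388  0.047] 0.71 [212. 162.]
side [0.137 1.055 0.858] [ 0.25 -0.76 -0.6 ]
box_a [ 0.428 -0.202  0.047] 0.96 [350. 166.]
box_a [0.423 0.044 0.049] 0.92 [331. 210.]
box_a [ 0.247 -0.217  0.047] 0.79 [406. 171.]
box_a [0.415 0.301 0.048] 0.75 [305. 274.]
tray [0.67  0.047 0.013] 0.69 [252. 207.]
tray [ 0.38  -0.101  0.032] 0.27 [357. 189.]
bay [0.69  0.009 0.005] 0.62 [251. 201.]
amber_bottle [0.434 0.153 0.057] 0.72 [316. 232.]
dropper [ 0.467 -0.099  0.041] 0.79 [330. 183.]
dishes [0.366 0.153 0.036] 0.66 [341. 242.]
jar [ 0.379 -0.102  0.033] 0.74 [357. 189.]
cap [0.567 0.445 0.018] 0.47 [224. 314.]
cap [ 0.379 -0.1    0.031] 0.22 [357. 190.]
tape_roll [ 0.614 -0.433  0.007] 0.73 [316. 137.]
beaker [ 0.475 -0.379  0.044] 0.61 [349. 139.]
1.1 [[ 9.97713038e-06  1.00000000e+00  1.59588006e-05]
 [ 1.00000000e+00 -9.97734945e-06  1.37272748e-05]
 [ 1.37274340e-05  1.59586636e-05 -1.00000000e+00]] 0.0188
```

View pics/scene1.png

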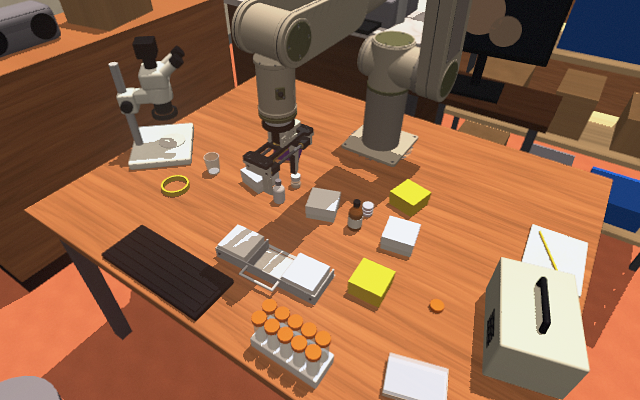

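View pics/side1.png

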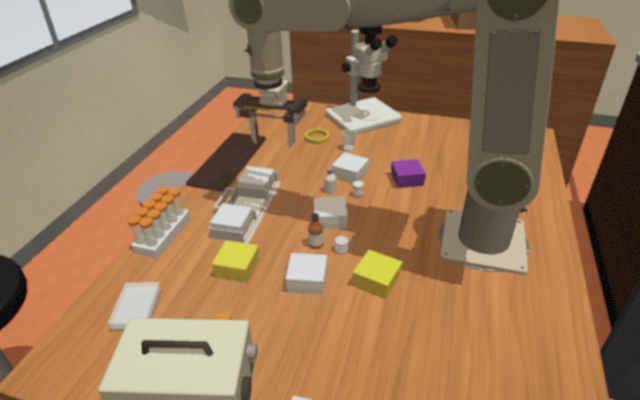

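The scene picture shows the white boxes at (398,236), (322,204) and (256,180). The yellow look-alikes are at (410,195) and (372,280), and the purple one is at side (408,172). The stored boxes sit in the tray at (243,243) and (306,274), so the empty middle bay is at about (270,262). I'll fit poses from the depth next.

```bash
python3 - <<'E'
from h import *
W={}
for n in ['scene','side']:
    s,im,d=grab(n);P=cloud(n,s,d)
    hsv=cv2.cvtColor(im,cv2.COLOR_RGB2HSV)
    m=(abs(P[...,2]-.05)<.006)&(hsv[...,1]<90)&(P[...,0]>.33)&(P[...,0]<.9)&(abs(P[...,1])<.4)
    c,l,st,_=cv2.connectedComponentsWithStats(m.astype(np.uint8))
    for i in range(1,c):
        if st[i,4]<120: continue
        q=P[l==i];rc=cv2.minAreaRect((q[:,:2]*1000).astype(np.float32))
        print(n,st[i,4],np.round(rc[0]),np.round(rc[1]),round(rc[2],1),'z',np.median(q[:,2]).round(4))
    # bottles tops etc
    for nm,(x,y) in dict(amber=(.44,.15),drop=(.472,-.105),dish=(.37,.148),jar=(.385,-.106)).items():
        k=(np.hypot(P[...,0]-x,P[...,1]-y)<.045)&(P[...,2]>.012)&~(m)
        q=P[k]; 
        if len(q): print(n,nm,len(q),q.min(0).round(3),q.max(0).round(3))
E
python3 - <<'E'
import sys;sys.path.insert(0,'.')
from h import *
s,im,d=grab('wrist','w1.png');T=c2w('wrist',s);print(T.round(3))
E
```

```text
scene 163 [ 463. -233.] [91. 30.] 79.4 z 0.0507
scene 636 [432.  23.] [95. 91.] 19.1 z 0.0509
scene 801 [421. 275.] [95. 90.] 10.8 z 0.0511
scene 868 [702. -70.] [94. 93.] 3.2 z 0.0509
scene 1067 [688. 135.] [93. 93.] 3.6 z 0.0511
scene amber 318 [0.426 0.12  0.012] [0.462 0.161 0.11 ]
scene drop 184 [ 0.46  -0.132  0.012] [ 0.492 -0.097  0.089]
scene dish 132 [0.348 0.126 0.012] [0.386 0.16  0.042]
scene jar 78 [ 0.364 -0.13   0.013] [ 0.398 -0.101  0.044]
side 448 [ 434. -224.] [95. 92.] 77.1 z 0.0498
side 503 [701. -70.] [93. 99.] 2.6 z 0.0506
side 613 [433.  26.] [90. 96.] 19.9 z 0.0502
side 702 [688. 138.] [93. 95.] 3.5 z 0.0505
side 1001 [420. 277.] [88. 96.] 11.0 z 0.0502
side amber 392 [0.419 0.13  0.012] [0.463 0.165 0.107]
side drop 183 [ 0.454 -0.126  0.012] [ 0.489 -0.094  0.089]
side dish 165 [0.351 0.128 0.012] [0.385 0.163 0.042]
side jar 97 [ 0.367 -0.128  0.013] [ 0.399 -0.098  0.044]
[[ 1.    -0.002  0.001  0.599]
 [-0.001 -0.955 -0.295  0.083]
 [ 0.001  0.295 -0.955  0.384]
 [ 0.     0.     0.     1.   ]]
```

View pics/w1.png

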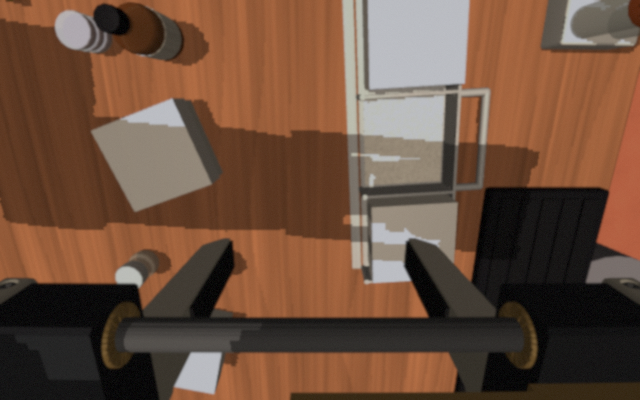

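The wrist view shows box B at (155,155) and the empty bay with its paper at (405,140), with stored boxes above and below it. Candidates for the box are white A (398,236), B (322,204) and C (256,180) in the scene picture. The yellow ones at (410,195) and (372,280), the purple one, and the stored boxes are excluded. I'll nudge B first from behind, with both fingers across it.

arm_command(
  delta_pos=[
    [0,-4,0],
    [0,-7.9,0],
    [0,-7.9,0],
    [0,-7.9,0],
    [0,-7.9,0],
    [0,-7.9,0],
    [0,-7.9,0],
    [0,-7.9,0],
    [0,-7.9,0],
    [0,-7.9,0],
    [0,-7.9,0],
    [0,-7.9,0],
  ],
  turn=[
    [0,0,1.6],
    [0,0,3.2],
    [0,0,4.8],
    [0,0,6.4],
    [0,0,8],
    [0,0,9.6],
    [0,0,11.2],
    [0,0,12.8],
    [0,0,14.1],
    [0,0,14.1],
    [0,0,14.1],
    [0,0,14.1],
  ],
  fingers=[0.43,0.43,0.43,0.43,0.43,0.43,0.43,0.43,0.43,0.43,0.43,0.43],
)

```text
t: 2.45
position: [0.363, 0.0, 0.1845]
tcp_rot: [[0.942, 0.336, 0.0], [0.336, -0.942, -0.0], [0.0, 0.0, -1.0]]
wrist_force: [-0.3, -1.0, 0.4]
grip_width: 0.0398
grasp_force: 0.0
```

arm_command(
  delta_pos=[
    [0,0,1.5],
    [0,0,3],
    [0,0,4.4],
    [0,0,5.3],
    [0,0,5.6],
    [0,0,5.6],
    [0.2,0,5.6],
    [0.4,0,5.6],
    [0.4,0,5.6],
    [0.4,0,5.6],
  ],
  turn=[
    [0,0,0],
    [0,0,0],
    [0,0,0],
    [0,0,0],
    [0,0,0],
    [0,0,0],
    [0,0,0],
    [0,0,0],
    [0,0,0],
    [0,0,0],
  ],
  fingers=[0.43,0.43,0.43,0.43,0.43,0.43,0.43,0.43,0.43,0.43],
)

```text
t: 3.45
position: [0.3753, 0.004, 0.0174]
tcp_rot: [[0.942, 0.334, 0.001], [0.334, -0.942, -0.0], [0.001, 0.001, -1.0]]
wrist_force: [-0.3, -0.5, -0.2]
grip_width: 0.0399
grasp_force: 0.0
```

arm_command(
  delta_pos=[
    [0.1,0,0],
    [0.2,0,0],
    [0.3,0,0],
    [0.4,0,0],
  ],
  turn=[
    [0,0,0],
    [0,0,0],
    [0,0,0],
    [0,0,0],
  ],
  fingers=[0.43,0.43,0.43,0.43],
)

```text
t: 3.85
position: [0.3859, 0.0081, 0.0164]
tcp_rot: [[0.943, 0.334, 0.0], [0.334, -0.943, -0.0], [0.0, 0.0, -1.0]]
wrist_force: [0.2, -0.4, -0.6]
grip_width: 0.0399
grasp_force: 0.0
```

arm_command(
  delta_pos=[
    [0.08,0,0],
    [0.16,0,0],
  ],
  turn=[
    [0,0,0],
    [0,0,0],
  ],
  fingers=[0.43,0.43],
)

```text
t: 4.05
position: [0.3903, 0.0097, 0.0164]
tcp_rot: [[0.943, 0.334, -0.0], [0.334, -0.943, 0.0], [-0.0, -0.0, -1.0]]
wrist_force: [0.6, -0.4, 0.1]
grip_width: 0.0403
grasp_force: 0.0
```

arm_command(
  delta_pos=[
    [0.1,0,0],
    [0.2,0,0],
  ],
  turn=[
    [0,0,0],
    [0,0,0],
  ],
  fingers=[0.43,0.43],
)

```text
t: 4.25
position: [0.3961, 0.0117, 0.0164]
tcp_rot: [[0.943, 0.334, 0.0], [0.334, -0.943, -0.0], [0.0, 0.0, -1.0]]
wrist_force: [0.3, -0.5, -0.7]
grip_width: 0.0402
grasp_force: 0.0
```

```bash
cat > boxes.py <<'E'
from h import *
def boxes(cams=('scene','side')):
    for n in cams:
        s,im,d=grab(n);P=cloud(n,s,d)
        hsv=cv2.cvtColor(im,cv2.COLOR_RGB2HSV)
        m=(abs(P[...,2]-.05)<.006)&(hsv[...,1]<90)&(P[...,0]>.3)&(P[...,0]<.9)&(abs(P[...,1])<.45)
        c,l,st,_=cv2.connectedComponentsWithStats(m.astype(np.uint8))
        for i in range(1,c):
            if st[i,4]<120: continue
            q=P[l==i];rc=cv2.minAreaRect((q[:,:2]*1000).astype(np.float32))
            print(n,st[i,4],np.round(rc[0]),np.round(rc[1]),round(rc[2],1))
if __name__=='__main__': boxes(); s=r.sense();print(s['t'],s['position'].round(4),s['wrist_force'].round(2))
E
python3 boxes.py
```

```text
scene 527 [ 432. -227.] [96. 94.] 78.5
scene 618 [431.  23.] [98. 91.] 20.3
scene 792 [420. 275.] [96. 90.] 11.0
scene 875 [701. -71.] [93. 94.] 3.8
scene 1072 [689. 136.] [93. 92.] 3.6
side 505 [701. -71.] [93. 99.] 3.8
side 521 [433.  24.] [90. 99.] 20.5
side 698 [688. 138.] [92. 97.] 2.3
side 1002 [420. 278.] [88. 96.] 10.9
4.35 [0.3962 0.0117 0.0165] [ 0.21  0.57 -0.12]
```

```bash
python3 - <<'E'
from h import *
s,im,d=grab('side');a=cv2.resize(im[140:300,240:460],None,fx=2.5,fy=2.5)
s,im2,d=grab('scene');b=cv2.resize(im2[120:280,220:440],None,fx=2.5,fy=2.5)
o=np.vstack([a,b])[:,:,::-1];cv2.imwrite('pics/n1.png',cv2.resize(o,(413,600)))
E
```

```text
(no output)
```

View pics/n1.png

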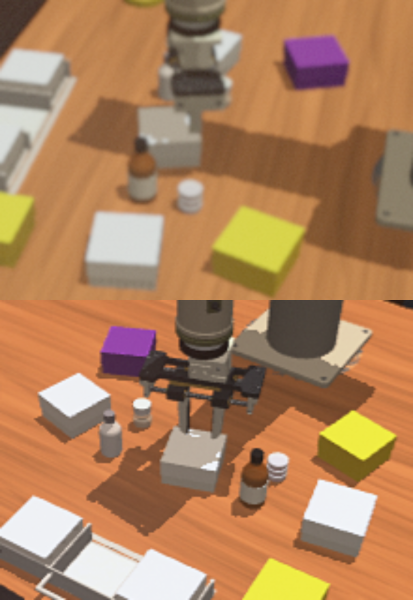

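The fingers stand right behind box B, and it has barely moved. I'll push on slowly.

arm_command(
  delta_pos=[
    [0.1,0,0],
    [0.2,0,0],
    [0.2,0,0],
  ],
  turn=[
    [0,0,0],
    [0,0,0],
    [0,0,0],
  ],
  fingers=[0.43,0.43,0.43],
)

```text
t: 4.75
position: [0.4019, 0.0137, 0.0165]
tcp_rot: [[0.943, 0.334, 0.0], [0.334, -0.943, 0.0], [0.0, 0.0, -1.0]]
wrist_force: [-0.2, -0.1, 0.2]
grip_width: 0.0401
grasp_force: 0.0
```

arm_command(
  delta_pos=[
    [0.1,0,0],
    [0.2,0,0],
  ],
  turn=[
    [0,0,0],
    [0,0,0],
  ],
  fingers=[0.43,0.43],
)

```text
t: 4.95
position: [0.4073, 0.0157, 0.0164]
tcp_rot: [[0.943, 0.334, 0.0], [0.334, -0.943, -0.0], [0.0, 0.0, -1.0]]
wrist_force: [-0.7, 0.6, -0.5]
grip_width: 0.0398
grasp_force: 0.0
```

```bash
python3 boxes.py
```

```text
scene 526 [ 432. -226.] [95. 94.] 78.2
scene 593 [431.  23.] [96. 90.] 19.1
scene 803 [419. 275.] [96. 90.] 11.3
scene 867 [701. -71.] [93. 92.] 4.3
scene 1065 [689. 136.] [93. 92.] 3.4
side 198 [ 404. -224.] [ 53. 106.] 8.1
side 505 [700. -71.] [94. 99.] 3.8
side 491 [434.  25.] [89. 98.] 20.2
side 698 [689. 136.] [ 92. 100.] 3.1
side 999 [420. 277.] [88. 96.] 10.8
5.05 [0.4075 0.0157 0.0165] [ 0.28 -0.88  0.17]
```

```bash
python3 - <<'E'
from h import *
o=[]
for n,c in (('side',(290,170)),('scene',(280,160))):
    s,im,d=grab(n);im=im.copy();p=s['position'];R=s['tcp_rot']
    pts=[p,p-R[:,2]*.08]+[p+R[:,1]*a-R[:,2]*b for a in(-.0375,.0375) for b in (0,.05)]
    big=cv2.resize(im,None,fx=4,fy=4,interpolation=cv2.INTER_CUBIC)
    for q in project(n,s,np.array(pts)): cv2.circle(big,tuple(int(v*4+2) for v in q),4,(0,255,255),-1)
    x,y=c;o.append(big[y*4:y*4+400,x*4:x*4+400])
cv2.imwrite('pics/n2.png',np.hstack(o)[:,:,::-1])
E
```

```text
(no output)
```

View pics/n2.png

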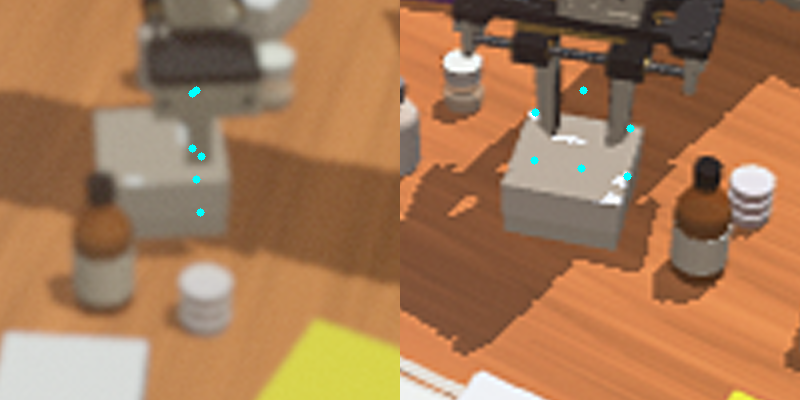

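```bash
python3 - <<'E'
from h import *
s,im,d=grab('wrist')
s2,im2,d2=grab('scene')
b=cv2.resize(im2[170:230,290:360],(560,480),interpolation=cv2.INTER_CUBIC)
cv2.imwrite('pics/n3.png',np.vstack([cv2.resize(im,(400,250)),cv2.resize(b,(400,343))])[:,:,::-1])
P=cloud('scene',s2,d2)
for v in range(172,212,3): print(v,[tuple((P[v,u]*1000).round().astype(int)) if P[v,u,0]==P[v,u,0] else 0 for u in (316,322,328,334)])
E
```

```text
172 [(np.int64(446), np.int64(7), np.int64(156)), (np.int64(436), np.int64(20), np.int64(156)), (np.int64(256), np.int64(-67), np.int64(-1)), (np.int64(423), np.int64(52), np.int64(161))]
175 [(np.int64(447), np.int64(7), np.int64(145)), (np.int64(286), np.int64(-73), np.int64(3)), (np.int64(430), np.int64(37), np.int64(149)), (np.int64(430), np.int64(57), np.int64(157))]
178 [(np.int64(424), np.int64(-7), np.int64(113)), (np.int64(297), np.int64(-66), np.int64(0)), (np.int64(286), np.int64(-48), np.int64(1)), (np.int64(429), np.int64(57), np.int64(146))]
181 [(np.int64(421), np.int64(-9), np.int64(98)), (np.int64(314), np.int64(-55), np.int64(4)), (np.int64(301), np.int64(-39), np.int64(3)), (np.int64(406), np.int64(44), np.int64(112))]
184 [(np.int64(424), np.int64(-8), np.int64(89)), (np.int64(323), np.int64(-48), np.int64(0)), (np.int64(313), np.int64(-31), np.int64(1)), (np.int64(402), np.int64(42), np.int64(97))]
187 [(np.int64(423), np.int64(-8), np.int64(77)), (np.int64(337), np.int64(-40), np.int64(1)), (np.int64(325), np.int64(-23), np.int64(1)), (np.int64(407), np.int64(46
[... 793 characters left out ...]
nt64(52)), (np.int64(449), np.int64(31), np.int64(54)), (np.int64(436), np.int64(45), np.int64(51)), (np.int64(426), np.int64(59), np.int64(51))]
205 [(np.int64(465), np.int64(21), np.int64(49)), (np.int64(457), np.int64(37), np.int64(51)), (np.int64(448), np.int64(52), np.int64(53)), (np.int64(439), np.int64(67), np.int64(53))]
208 [(np.int64(477), np.int64(28), np.int64(49)), (np.int64(466), np.int64(42), np.int64(49)), (np.int64(458), np.int64(59), np.int64(51)), (np.int64(448), np.int64(73), np.int64(51))]
211 [(np.int64(476), np.int64(28), np.int64(36)), (np.int64(469), np.int64(44), np.int64(40)), (np.int64(464), np.int64(63), np.int64(46)), (np.int64(458), np.int64(80), np.int64(50))]
```

View pics/n3.png

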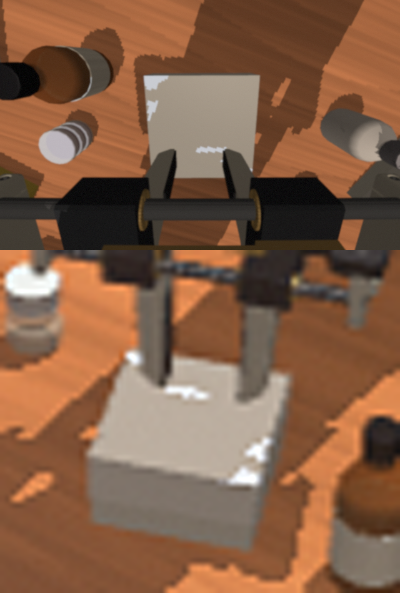

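The wrist view shows the fingers inside the outline of box B with no force on them and the box unmoved, so this contact did not register. I'll back out, shut the fingers, go lower and try again.

arm_command(
  delta_pos=[
    [-0.8,0,0],
    [-1.7,0,0],
    [-1.7,0,0],
    [-1.7,0,0.3],
    [-1.7,0,0.3],
    [-1.3,0,0.3],
    [-1.0,0,0.3],
    [-0.9,0,0.3],
    [-0.8,0,0.3],
    [-0.7,0,0.3],
  ],
  turn=[
    [0,0,0],
    [0,0,0],
    [0,0,0],
    [0,0,0],
    [0,0,0],
    [0,0,0],
    [0,0,0],
    [0,0,0],
    [0,0,0],
    [0,0,0],
  ],
  fingers=[0.43,0.3,0.2,0.1,0,0,0,0,0,0],
)

```text
t: 6.25
position: [0.3872, 0.0088, 0.0071]
tcp_rot: [[0.943, 0.334, -0.001], [0.334, -0.943, 0.0], [-0.001, -0.0, -1.0]]
wrist_force: [-0.1, 0.5, -0.8]
grip_width: 0.0005
grasp_force: 0.2
```

```bash
python3 boxes.py | grep -v 70[0-2]; python3 -c "
from h import *
print(r.sense()['grip_width'])"
```

```text
scene 527 [ 432. -226.] [95. 94.] 74.8
scene 665 [437.  25.] [98. 91.] 19.6
scene 800 [419. 275.] [96. 89.] 10.5
scene 1064 [689. 135.] [94. 92.] 3.2
side 587 [432.  25.] [106.  94.] 17.5
side 699 [689. 138.] [93. 98.] 3.4
side 139 [843. 242.] [130.  25.] 81.6
side 995 [420. 278.] [88. 95.] 10.7
6.35 [0.3875 0.0088 0.0074] [0.27 0.87 0.55]
0.00032815198596796216
```

arm_command(
  delta_pos=[
    [0.1,0,0],
    [0.2,0,0],
    [0.3,0,0],
    [0.4,0,0],
  ],
  turn=[
    [0,0,0],
    [0,0,0],
    [0,0,0],
    [0,0,0],
  ],
  fingers=[0,0,0,0],
)

```text
t: 6.75
position: [0.3989, 0.0127, 0.0075]
tcp_rot: [[0.943, 0.334, 0.0], [0.334, -0.943, -0.0], [0.0, 0.0, -1.0]]
wrist_force: [-0.6, 0.8, 0.2]
grip_width: 0.0004
grasp_force: 0.3
```

```bash
python3 boxes.py | grep -v 70[0-2]
```

```text
scene 526 [ 433. -226.] [93. 94.] 78.1
scene 673 [449.  29.] [99. 91.] 20.5
scene 801 [420. 275.] [98. 90.] 10.7
scene 1070 [689. 136.] [94. 91.] 4.2
side 136 [ 401. -223.] [ 42. 100.] 1.9
side 577 [444.  28.] [106.  97.] 17.9
side 694 [689. 137.] [94. 96.] 4.2
side 156 [846. 251.] [135.  50.] 68.9
side 985 [420. 277.] [88. 96.] 10.5
6.85 [0.3992 0.0127 0.0076] [-0.69  0.08 -0.05]
```

Box B slid about 14 mm under less than 1 N, so it is empty. Box A is next.

arm_command(
  delta_pos=[
    [-1.3,0,0],
    [-1.3,0,0],
    [-1.3,0,-1.5],
    [-1.3,0,-3],
    [-1.3,0,-4.5],
    [-0.6,-1.6,-4.8],
    [0,-3.2,-4.8],
    [0.5,-4.8,-4.8],
    [1.1,-6.4,-4.8],
    [1.1,-8.4,-4.8],
    [1.1,-8.4,-4.8],
    [1.1,-8.4,-4.8],
    [1.1,-8.4,-3.5],
    [1.1,-8.4,-2],
    [1.1,-8.4,-0.7],
    [1.1,-8.4,0],
    [1.1,-8.4,0],
    [1.1,-8.4,0],
  ],
  turn=[
    [0,0,0],
    [0,0,0],
    [0,0,0],
    [0,0,0],
    [0,0,0],
    [0,0,0],
    [0,0,0],
    [0,0,1],
    [0,0,1.7],
    [0,0,1.7],
    [0,0,1.7],
    [0,0,1.7],
    [0,0,1.7],
    [0,0,1.7],
    [0,0,1.7],
    [0,0,1.7],
    [0,0,1.7],
    [0,0,1.7],
  ],
  fingers=[0,0,0,0,0,0,0,0,0,0,0,0,0,0,0,0,0,0],
)

```text
t: 8.65
position: [0.3463, 0.2607, 0.0081]
tcp_rot: [[0.982, 0.19, 0.0], [0.19, -0.982, -0.0], [0.0, 0.0, -1.0]]
wrist_force: [-0.7, -0.4, -0.7]
grip_width: 0.0007
grasp_force: 0.0
```

arm_command(
  delta_pos=[
    [0.3,0,0],
    [0.5,0,0],
    [0.6,0,0],
    [0.7,0,0],
    [0.8,0,0],
    [0.9,0,0],
    [1.0,0,0],
  ],
  turn=[
    [0,0,0],
    [0,0,0],
    [0,0,0],
    [0,0,0],
    [0,0,0],
    [0,0,0],
    [0,0,0],
  ],
  fingers=[0,0,0,0,0,0,0],
)

```text
t: 9.35
position: [0.3751, 0.2669, 0.0074]
tcp_rot: [[0.982, 0.191, -0.0], [0.191, -0.982, -0.0], [-0.0, 0.0, -1.0]]
wrist_force: [-0.7, -0.0, 0.4]
grip_width: 0.0002
grasp_force: 0.4
```

arm_command(
  delta_pos=[
    [0.1,0,0],
    [0.2,0,0],
    [0.3,0,0],
  ],
  turn=[
    [0,0,0],
    [0,0,0],
    [0,0,0],
  ],
  fingers=[0,0,0],
)

```text
t: 9.65
position: [0.3841, 0.2687, 0.0073]
tcp_rot: [[0.982, 0.191, -0.0], [0.191, -0.982, -0.0], [-0.0, 0.0, -1.0]]
wrist_force: [-1.2, 0.6, 0.3]
grip_width: 0.0006
grasp_force: 0.2
```

```bash
python3 boxes.py | grep -v 70[0-2]
```

```text
scene 526 [ 431. -227.] [96. 94.] 76.4
scene 657 [452.  30.] [94. 90.] 19.1
scene 831 [436. 278.] [98. 90.] 10.9
scene 1064 [689. 136.] [94. 92.] 3.4
side 276 [ 422. -221.] [96. 66.] 75.2
side 705 [688. 138.] [95. 96.] 2.9
side 729 [431. 280.] [102.  95.] 11.1
9.75 [0.3844 0.2687 0.0075] [ 0.44 -0.67 -0.12]
```

A also slid easily (about 1 N or less), so by elimination C is the full one. I'll go behind C and confirm that by force.

arm_command(
  delta_pos=[
    [-1.3,0,0],
    [-1.3,0,0],
    [-1.3,0,-1.5],
    [-1.3,0,-3],
    [-1.3,0,-4.5],
    [-1.2,1.5,-4.8],
    [-1.2,3,-4.8],
    [-1.3,4.5,-4.8],
    [-1.3,6,-4.8],
    [-1.5,7.5,-4.8],
    [-2,9,-4.8],
    [-2.5,10.5,-4.8],
    [-3,12,-4.8],
    [-3.4,13.5,-4.8],
    [-3.8,15.5,-4.8],
    [-3.8,15.5,-4.8],
    [-3.8,15.5,-4.8],
    [-3.8,15.5,-4.8],
  ],
  turn=[
    [0,0,0],
    [0,0,0],
    [0,0,0],
    [0,0,0],
    [0,0,0],
    [0,0,0.5],
    [0,0,1],
    [0,0,1.5],
    [0,0,2],
    [0,0,2.5],
    [0,0,3],
    [0,0,3.5],
    [0,0,4],
    [0,0,4.5],
    [0,0,4.7],
    [0,0,4.7],
    [0,0,4.7],
    [0,0,4.7],
  ],
  fingers=[0,0,0,0,0,0,0,0,0,0,0,0,0,0,0,0,0,0],
)

```text
t: 11.55
position: [0.3608, -0.2088, 0.1514]
tcp_rot: [[0.976, -0.217, -0.0], [-0.217, -0.976, 0.001], [-0.0, -0.001, -1.0]]
wrist_force: [0.5, 0.9, -0.2]
grip_width: 0.0004
grasp_force: 0.0
```

```bash
python3 boxes.py | grep -v 70[0-2]
```

```text
scene 517 [ 432. -229.] [101.  91.] 77.1
scene 659 [450.  29.] [98. 92.] 19.8
scene 827 [439. 279.] [96. 90.] 10.7
scene 1072 [688. 136.] [94. 91.] 3.8
side 448 [ 432. -224.] [98. 92.] 75.4
side 604 [453.  30.] [90. 99.] 19.8
side 161 [844. 250.] [141.  47.] 69.4
side 991 [438. 281.] [88. 95.] 10.4
11.65 [ 0.3611 -0.2082  0.1514] [-0.45 -0.89 -0.72]
```

arm_command(
  delta_pos=[
    [0,0,1.5],
    [0,0,3],
    [0,0,4.3],
    [0,0,4.8],
    [0,0,4.8],
    [0.3,0,4.8],
    [0.6,0,4.8],
    [0.7,0,4.8],
    [0.8,0,4.8],
    [0.9,0,4.8],
    [1,0,4.8],
  ],
  turn=[
    [0,0,0],
    [0,0,0],
    [0,0,0],
    [0,0,0],
    [0,0,0],
    [0,0,0],
    [0,0,0],
    [0,0,0],
    [0,0,0],
    [0,0,0],
    [0,0,0],
  ],
  fingers=[0,0,0,0,0,0,0,0,0,0,0],
)

```text
t: 12.75
position: [0.3901, -0.2163, 0.0081]
tcp_rot: [[0.976, -0.216, -0.001], [-0.216, -0.976, -0.0], [-0.001, 0.0, -1.0]]
wrist_force: [-5.6, 1.6, 3.9]
grip_width: 0.0007
grasp_force: 2.7
```

arm_command(
  delta_pos=[
    [0.1,0,0],
    [0.2,0,0],
  ],
  turn=[
    [0,0,0],
    [0,0,0],
  ],
  fingers=[0,0],
)

```text
t: 12.95
position: [0.3959, -0.2176, 0.0081]
tcp_rot: [[0.976, -0.216, -0.001], [-0.216, -0.976, -0.0], [-0.001, 0.0, -1.0]]
wrist_force: [-5.8, 1.2, 4.5]
grip_width: 0.0006
grasp_force: 2.7
```

At 5.8 N, C is confirmed as the full box. I'll push it forward and square it up gradually.

arm_command(
  delta_pos=[
    [0.3,0,0],
    [0.6,-0.05,0],
    [0.9,-0.1,0],
    [1.2,-0.14,0],
    [1.5,-0.18,0],
    [1.8,-0.22,0],
    [2.1,-0.26,0],
    [2.4,-0.3,0],
    [2.7,-0.34,0],
    [3.0,-0.38,0],
    [3.3,-0.42,0],
    [3.6,-0.46,0],
    [3.9,-0.5,0],
    [3.9,-0.5,0],
  ],
  turn=[
    [0,0,-0.2],
    [0,0,-0.5],
    [0,0,-0.8],
    [0,0,-1.1],
    [0,0,-1.4],
    [0,0,-1.7],
    [0,0,-2.0],
    [0,0,-2.3],
    [0,0,-2.6],
    [0,0,-2.9],
    [0,0,-3.2],
    [0,0,-3.3],
    [0,0,-3.3],
    [0,0,-3.3],
  ],
  fingers=[0,0,0,0,0,0,0,0,0,0,0,0,0,0],
)

```text
t: 14.35
position: [0.5152, -0.2282, 0.0078]
tcp_rot: [[0.997, 0.071, 0.002], [0.071, -0.997, -0.0], [0.002, 0.001, -1.0]]
wrist_force: [0.2, -0.2, 0.6]
grip_width: 0.0004
grasp_force: 0.0
```

```bash
python3 boxes.py | grep -v 70[0-2]
```

```text
scene 625 [ 569. -235.] [93. 98.] 83.1
scene 659 [451.  29.] [96. 91.] 20.5
scene 823 [437. 278.] [95. 90.] 10.7
scene 1065 [688. 136.] [94. 92.] 3.7
side 348 [ 565. -224.] [ 90. 116.] 71.0
side 602 [453.  30.] [ 90. 101.] 19.8
side 706 [688. 137.] [93. 98.] 3.3
side 986 [438. 281.] [89. 96.] 11.1
14.45 [ 0.5142 -0.228   0.0075] [-0.33  0.27 -0.91]
```

arm_command(
  delta_pos=[
    [-1,0,0],
    [-1,0,-1],
    [-1,0,-2.5],
    [-1,0,-4],
    [0,1,-4],
    [1,2,-4],
    [1.7,2.9,-4],
    [1.7,2.9,-4],
    [1.7,2.9,-4],
    [1.7,2.9,-4],
    [1.7,2.9,-4],
    [1.7,2.9,-4],
    [1.7,2.9,-4],
    [1.7,2.9,-4],
    [1.7,2.9,-2.5],
    [1.7,2.9,-1],
    [1.7,2.9,-0.1],
    [1.7,2.9,0],
    [1.7,2.9,0],
  ],
  turn=[
    [0,0,0],
    [0,0,0],
    [0,0,0],
    [0,0,-1.6],
    [0,0,-3.2],
    [0,0,-4.8],
    [0,0,-6.4],
    [0,0,-8],
    [0,0,-9.6],
    [0,0,-11.2],
    [0,0,-12.8],
    [0,0,-14.4],
    [0,0,-15.8],
    [0,0,-15.8],
    [0,0,-15.8],
    [0,0,-15.8],
    [0,0,-15.8],
    [0,0,-15.8],
    [0,0,-15.8],
  ],
  fingers=[0,0,0,0,0,0,0,0,0,0,0,0,0,0,0,0,0,0,0],
)

```text
t: 16.35
position: [0.5699, -0.311, 0.0072]
tcp_rot: [[0.124, 0.992, -0.001], [0.992, -0.124, 0.001], [0.001, -0.001, -1.0]]
wrist_force: [-0.7, -0.1, 0.8]
grip_width: 0.0004
grasp_force: 0.0
```

```bash
python3 boxes.py | grep -v 70[0-2]
```

```text
scene 621 [ 570. -234.] [95. 93.] 83.0
scene 662 [450.  29.] [95. 91.] 19.8
scene 829 [437. 278.] [97. 90.] 11.4
scene 1065 [687. 135.] [96. 92.] 3.3
side 402 [ 572. -233.] [100.  91.] 81.1
side 606 [453.  30.] [91. 97.] 18.4
side 997 [438. 281.] [90. 95.] 12.5
16.45 [ 0.572  -0.3123  0.01  ] [ 0.96 -0.38  1.21]
```

arm_command(
  delta_pos=[
    [0.5,-0.07,0],
    [0.8,-0.12,0],
    [1.2,-0.18,0],
    [1.6,-0.24,0],
    [2.0,-0.3,0],
    [2.4,-0.36,0],
    [2.8,-0.42,0],
    [3.2,-0.48,0],
    [3.6,-0.54,0],
    [4.0,-0.6,0],
    [4.4,-0.65,0],
    [4.8,-0.7,0],
    [5.2,-0.76,0],
    [5.5,-0.8,0],
    [5.5,-0.8,0],
  ],
  turn=[
    [0,0,0],
    [0,0,0],
    [0,0,-0.1],
    [0,0,-0.2],
    [0,0,-0.3],
    [0,0,-0.4],
    [0,0,-0.5],
    [0,0,-0.6],
    [0,0,-0.7],
    [0,0,-0.8],
    [0,0,-0.9],
    [0,0,-1],
    [0,0,-1.1],
    [0,0,-1.2],
    [0,0,-1.2],
  ],
  fingers=[0,0,0,0,0,0,0,0,0,0,0,0,0,0,0],
)

```text
t: 17.95
position: [0.5669, -0.143, 0.0082]
tcp_rot: [[0.016, 1.0, 0.001], [1.0, -0.016, 0.0], [0.0, 0.001, -1.0]]
wrist_force: [0.6, -0.3, -0.5]
grip_width: 0.0005
grasp_force: 0.0
```

```bash
python3 boxes.py | grep -v 70[0-2]
```

```text
scene 661 [450.  29.] [98. 91.] 18.8
scene 828 [438. 279.] [94. 90.] 11.2
scene 1070 [689. 136.] [94. 91.] 3.8
side 503 [562. -86.] [100.  89.] 89.7
side 604 [452.  30.] [90. 97.] 19.8
side 698 [689. 136.] [94. 96.] 4.1
side 1000 [438. 280.] [88. 97.] 10.8
18.05 [ 0.5663 -0.1437  0.0074] [-0.58 -0.01 -0.45]
```

arm_command(
  delta_pos=[
    [0.4,0,0],
    [0.8,0,0],
    [1.2,0,0],
    [1.6,0,0],
    [2.0,0,0],
    [2.4,0,0],
    [2.8,0,0],
    [3.2,0,0],
    [3.6,0,0],
    [3.9,0,0],
    [3.9,0,0],
  ],
  turn=[
    [0,0,-0.1],
    [0,0,-0.2],
    [0,0,-0.3],
    [0,0,-0.4],
    [0,0,-0.5],
    [0,0,-0.6],
    [0,0,-0.7],
    [0,0,-0.8],
    [0,0,-0.9],
    [0,0,-0.9],
    [0,0,-0.9],
  ],
  fingers=[0,0,0,0,0,0,0,0,0,0,0],
)

```text
t: 19.15
position: [0.5685, -0.0258, 0.0073]
tcp_rot: [[-0.062, 0.998, -0.0], [0.998, 0.062, 0.001], [0.001, -0.0, -1.0]]
wrist_force: [-0.1, 0.4, 0.3]
grip_width: 0.0004
grasp_force: 0.0
```

```bash
python3 boxes.py
```

```text
scene 1445 [501.  32.] [208. 109.] 2.5
scene 820 [437. 278.] [96. 90.] 10.9
scene 871 [702. -71.] [93. 93.] 3.6
scene 1061 [689. 136.] [93. 92.] 3.8
side 487 [702. -69.] [95. 98.] 3.8
side 626 [559.  29.] [ 88. 103.] 3.4
side 602 [453.  31.] [90. 97.] 19.8
side 701 [690. 136.] [95. 98.] 3.7
side 990 [438. 280.] [89. 97.] 12.6
19.25 [ 0.5686 -0.027   0.0074] [-0.19  0.25  1.45]
```

C now stands at about (0.561, 0.026) with yaw 3.4°, in line with the bay. B sits close behind it, so I'll straddle B's corner with the fingers apart, one at each end of C's back face. First I'll measure from above.

arm_command(
  delta_pos=[
    [-0.6,0,0],
    [-1,0,0],
    [-1,0,-1.5],
    [-1,0,-3],
    [-1,0,-4.2],
    [0,-0.7,-4.2],
    [1,-1.4,-4.2],
    [1.95,-2.05,-4.2],
    [1.95,-2.05,-4.2],
    [1.95,-2.05,-4.2],
    [1.95,-2.05,-4.2],
    [1.95,-2.05,-4.2],
    [1.95,-2.05,-4.2],
    [1.95,-2.05,-4.2],
    [1.95,-2.05,-4.2],
    [1.95,-2.05,-4.2],
    [1.95,-2.05,-4.2],
    [1.95,-2.05,-4.2],
  ],
  turn=[
    [0,0,0],
    [0,0,0],
    [0,0,0],
    [0,0,0],
    [0,0,1.6],
    [0,0,3.2],
    [0,0,4.8],
    [0,0,6.4],
    [0,0,8],
    [0,0,9.6],
    [0,0,11.2],
    [0,0,12.8],
    [0,0,14.4],
    [0,0,16],
    [0,0,17.6],
    [0,0,18],
    [0,0,18],
    [0,0,18],
  ],
  fingers=[0,0,0,0,0.2,0.4,0.67,0.67,0.67,0.67,0.67,0.67,0.67,0.67,0.67,0.67,0.67,0.67],
)

```text
t: 21.05
position: [0.5037, 0.0267, 0.1334]
tcp_rot: [[0.998, 0.062, -0.0], [0.062, -0.998, 0.0], [-0.0, -0.0, -1.0]]
wrist_force: [0.6, 0.2, 0.2]
grip_width: 0.0625
grasp_force: 0.0
```

```bash
python3 - <<'E'
from h import *
from boxes import boxes
boxes()
s,im,d=grab('wrist');P=cloud('wrist',s,d);print(s['position'],s['tcp_rot'][:,0],s['grip_width'])
hsv=cv2.cvtColor(im,cv2.COLOR_RGB2HSV)
m=((abs(P[...,2]-.05)<.006)&(hsv[...,1]<90)).astype(np.uint8)
big=cv2.addWeighted(im,1,np.dstack([m*80,m*0,m*0]),.6,0)
cv2.imwrite('pics/w2.png',big[:,:,::-1])
c,l,st,_=cv2.connectedComponentsWithStats(m)
for i in range(1,c):
    if st[i,4]>800:
        q=P[l==i];rc=cv2.minAreaRect((q[:,:2]*1000).astype(np.float32));print(st[i],np.round(cv2.boxPoints(rc)).tolist(),rc[2])
E
```

```text
scene 1440 [502.  33.] [208. 109.] 3.8
scene 826 [437. 278.] [96. 90.] 11.1
scene 868 [701. -70.] [94. 92.] 4.3
scene 1062 [688. 136.] [93. 92.] 3.2
side 504 [701. -70.] [ 91. 101.] 3.5
side 597 [558.  31.] [89. 97.] 3.1
side 593 [453.  32.] [90. 96.] 19.2
side 704 [689. 137.] [93. 95.] 4.3
side 986 [438. 281.] [88. 95.] 10.9
[0.50367706 0.02683969 0.1334459 ] [9.98093245e-01 6.17241766e-02 1.99023983e-06] 0.06275434033556206
[130   0 122   9 973] [[641.0, 178.0], [646.0, 88.0], [651.0, 88.0], [646.0, 178.0]] 3.4713990688323975
[405   0 121   9 986] [[653.0, -30.0], [659.0, -120.0], [664.0, -119.0], [658.0, -29.0]] 3.5943281650543213
[  264    71   113   112 11945] [[510.0, 71.0], [516.0, -19.0], [607.0, -13.0], [600.0, 78.0]] 4.070531845092773
[ 251  188  121  112 8838] [[392.0, 57.0], [423.0, -28.0], [508.0, 2.0], [478.0, 88.0]] 19.734792709350586
[   0  191  109   99 8039] [[385.0, 315.0], [401.0, 225.0], [491.0, 242.0], [474.0, 332.0]] 10.365528106689453
```

View pics/w2.png

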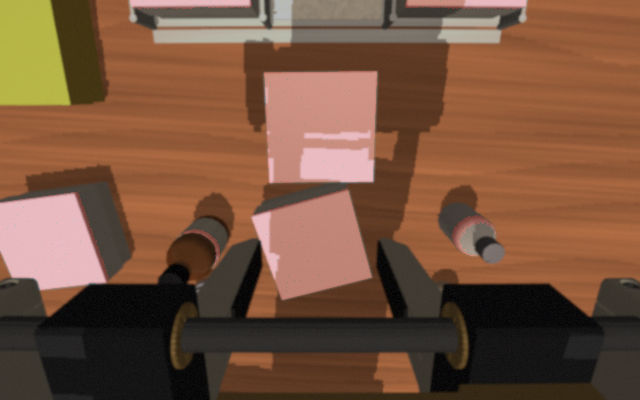

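The wrist view is sharp. C's back edge runs from (510,71) to (516,-19) mm and B's corner is at (508,2). The bay axis runs about 5 mm to the right of C's centre. I'll lower the fingers into the gap and push forward a little.

arm_command(
  delta_pos=[
    [-0.1,0,0],
    [-0.1,0,1.2],
    [-0.1,0,2.4],
    [-0.1,0,3.2],
    [-0.1,0,3.8],
    [-0.1,0,4.2],
    [-0.1,0,4.2],
  ],
  turn=[
    [0,0,0],
    [0,0,0],
    [0,0,0],
    [0,0,0],
    [0,0,0],
    [0,0,0],
    [0,0,0],
  ],
  fingers=[0.67,0.67,0.67,0.67,0.67,0.67,0.67],
)

```text
t: 21.9
position: [0.4991, 0.027, 0.0058]
tcp_rot: [[0.998, 0.061, -0.003], [0.061, -0.998, 0.0], [-0.003, -0.0, -1.0]]
wrist_force: [-0.4, 0.4, 0.5]
grip_width: 0.0622
grasp_force: 0.0
```

arm_command(
  delta_pos=[
    [0.2,0,0],
    [0.4,0,0],
    [0.6,0,0],
    [0.8,0,0],
  ],
  turn=[
    [0,0,0],
    [0,0,0],
    [0,0,0],
    [0,0,0],
  ],
  fingers=[0.67,0.67,0.67,0.67],
)

```text
t: 22.3
position: [0.5254, 0.0283, 0.0082]
tcp_rot: [[0.998, 0.061, 0.0], [0.061, -0.998, -0.0], [0.0, 0.0, -1.0]]
wrist_force: [-5.7, -0.4, 3.5]
grip_width: 0.0624
grasp_force: 2.7
```

```bash
python3 boxes.py | grep -E "side|^[0-9]"
```

```text
side 493 [701. -70.] [94. 98.] 5.4
side 419 [572.  33.] [106.  95.] 3.6
side 595 [451.  31.] [90. 96.] 17.9
side 704 [689. 137.] [93. 95.] 3.2
side 142 [848. 271.] [105.  45.] 59.3
side 993 [438. 279.] [88. 98.] 11.0
22.4 [0.5264 0.0283 0.0083] [-0.1   0.82 -0.41]
```

Low contact works with the fingers apart as well. C is about 5 mm left of the bay axis, so I'll go to its left side and trim it over.

arm_command(
  delta_pos=[
    [-0.2,0,0],
    [-0.2,0,-1],
    [-0.2,0,-2.5],
    [-0.2,0,-4],
    [0.7,-1.2,-4],
    [1.74,-2.45,-4],
    [1.74,-2.45,-4],
    [1.74,-2.45,-4],
    [1.74,-2.45,-4],
    [1.74,-2.45,-4],
    [1.74,-2.45,-4],
    [1.74,-2.45,-4],
    [1.74,-2.45,-4],
    [1.74,-2.45,-4],
    [1.74,-2.45,-4],
    [1.74,-2.45,-4],
  ],
  turn=[
    [0,0,0],
    [0,0,0],
    [0,0,0],
    [0,0,-1.6],
    [0,0,-3.2],
    [0,0,-4.8],
    [0,0,-6.4],
    [0,0,-8],
    [0,0,-9.6],
    [0,0,-11.2],
    [0,0,-12.8],
    [0,0,-14.4],
    [0,0,-16],
    [0,0,-17.6],
    [0,0,-18],
    [0,0,-18],
  ],
  fingers=[0.67,0.67,0.67,0.67,0.4,0.2,0,0,0,0,0,0,0,0,0,0],
)

```text
t: 24.0
position: [0.5722, 0.1048, 0.1277]
tcp_rot: [[-0.061, 0.998, 0.001], [0.998, 0.061, 0.0], [0.0, 0.001, -1.0]]
wrist_force: [0.6, -0.4, -0.5]
grip_width: 0.0004
grasp_force: 0.0
```

```bash
cat > wb.py <<'E'
from h import *
s,im,d=grab('wrist');P=cloud('wrist',s,d);print(s['t'],s['position'].round(4),s['tcp_rot'][:,0].round(3),s['joint_positions'])
hsv=cv2.cvtColor(im,cv2.COLOR_RGB2HSV)
m=((abs(P[...,2]-.05)<.006)&(hsv[...,1]<90)).astype(np.uint8)
c,l,st,_=cv2.connectedComponentsWithStats(m)
for i in range(1,c):
    if st[i,4]>800:
        q=P[l==i];rc=cv2.minAreaRect((q[:,:2]*1000).astype(np.float32));print(st[i].tolist(),np.round(rc[0],1),np.round(rc[1]),np.round(cv2.boxPoints(rc)).tolist(),round(rc[2],2))
E
python3 wb.py; python3 boxes.py
```

```text
24.0 [0.5722 0.1048 0.1277] [-0.061  0.998  0.   ] [ 5.33434056e+00  6.48469118e+00  9.23135654e+01 -6.77072856e-04
  8.11610248e+01  1.80907750e+00]
[96, 0, 127, 30, 2573] [444.3 238.6] [92. 19.] [[398.0, 245.0], [399.0, 226.0], [491.0, 232.0], [490.0, 251.0]] 3.67
[402, 113, 121, 106, 11410] [688.8 135.7] [92. 90.] [[640.0, 178.0], [646.0, 88.0], [737.0, 93.0], [732.0, 184.0]] 3.43
[118, 207, 125, 111, 8093] [449.9  29. ] [92. 91.] [[391.0, 56.0], [422.0, -29.0], [508.0, 1.0], [478.0, 87.0]] 19.63
[273, 225, 101, 59, 2818] [578.3  47.1] [90. 57.] [[532.0, 73.0], [535.0, 16.0], [625.0, 21.0], [622.0, 78.0]] 3.4
[451, 352, 30, 48, 1073] [734.7 -81.8] [26. 64.] [[720.0, -51.0], [723.0, -114.0], [749.0, -113.0], [746.0, -49.0]] 2.49
scene 349 [450.  29.] [96. 91.] 19.9
scene 808 [580.  30.] [94. 93.] 3.1
scene 826 [438. 279.] [95. 90.] 10.8
scene 873 [702. -71.] [92. 93.] 3.1
scene 1074 [689. 136.] [93. 92.] 3.6
side 400 [702. -69.] [89. 99.] 5.6
side 593 [581.  32.] [ 89. 100.] 2.7
side 592 [451.  32.] [90. 97.] 18.7
side 701 [688. 138.] [94. 99.] 5.4
side 995 [438. 281.] [88. 97.] 10.9
24.15 [0.5722 0.1049 0.1276] [ 0.07  0.36 -0.32]
```

arm_command(
  delta_pos=[
    [0,0.1,1.2],
    [0,0.1,2.4],
    [0,0.1,3.4],
    [0,0.1,4],
    [0,0.1,4],
    [-0.3,0.1,4],
    [-0.6,0.1,4],
    [-0.75,0.1,4],
    [-0.85,0.1,4],
    [-0.95,0.1,4],
    [-0.97,0.1,4],
    [-0.97,0.1,4],
  ],
  turn=[
    [0,0,0],
    [0,0,0],
    [0,0,0],
    [0,0,0],
    [0,0,0],
    [0,0,0],
    [0,0,0],
    [0,0,0],
    [0,0,0],
    [0,0,0],
    [0,0,0],
    [0,0,0],
  ],
  fingers=[0,0,0,0,0,0,0,0,0,0,0,0],
)

```text
t: 25.35
position: [0.5781, 0.0763, 0.0086]
tcp_rot: [[-0.061, 0.998, 0.002], [0.998, 0.061, 0.001], [0.001, 0.002, -1.0]]
wrist_force: [1.5, 4.0, 2.3]
grip_width: 0.0003
grasp_force: 2.0
```

```bash
python3 boxes.py | grep -E "5[78].\.|^[0-9]"
```

```text
25.45 [0.5778 0.0762 0.0082] [1.97 4.16 2.71]
```

arm_command(
  delta_pos=[
    [0.5,0,0],
    [0.5,0,0],
    [0.5,0,-1.5],
    [0.5,0,-3],
    [0.2,-0.5,-4],
    [-0.8,-1.2,-4],
    [-1.7,-1.97,-4],
    [-1.7,-1.97,-4],
    [-1.7,-1.97,-4],
    [-1.7,-1.97,-4],
    [-1.7,-1.97,-4],
    [-1.7,-1.97,-4],
    [-1.7,-1.97,-4],
    [-1.7,-1.97,-4],
    [-1.7,-1.97,-4],
    [-1.7,-1.97,-4],
    [-1.7,-1.97,-4],
  ],
  turn=[
    [0,0,0],
    [0,0,0],
    [0,0,0],
    [0,0,1.6],
    [0,0,3.2],
    [0,0,4.8],
    [0,0,6.4],
    [0,0,8],
    [0,0,9.6],
    [0,0,11.2],
    [0,0,12.8],
    [0,0,14.4],
    [0,0,16],
    [0,0,17.6],
    [0,0,18],
    [0,0,18],
    [0,0,18],
  ],
  fingers=[0,0,0,0,0.2,0.43,0.43,0.43,0.43,0.43,0.43,0.43,0.43,0.43,0.43,0.43,0.43],
)

```text
t: 27.15
position: [0.5208, 0.0215, 0.1271]
tcp_rot: [[0.998, 0.063, -0.001], [0.063, -0.998, -0.0], [-0.001, 0.0, -1.0]]
wrist_force: [0.3, -0.4, 0.3]
grip_width: 0.0401
grasp_force: 0.0
```

```bash
python3 wb.py; python3 boxes.py|grep -E "5[78].\."
```

```text
27.15 [0.5208 0.0215 0.1271] [ 0.998  0.063 -0.001] [-3.25479546e+00 -2.75149870e+00  1.01819546e+02 -2.04886171e-02
  8.09788681e+01  8.31484893e+01]
[118, 0, 126, 31, 3680] [653.5 133.7] [20. 92.] [[641.0, 179.0], [646.0, 87.0], [666.0, 89.0], [660.0, 180.0]] 3.68
[397, 0, 126, 32, 3682] [666.3 -74.3] [21. 91.] [[653.0, -29.0], [659.0, -120.0], [679.0, -119.0], [674.0, -28.0]] 3.31
[265, 64, 117, 114, 12600] [580.6  22.7] [90. 90.] [[533.0, 65.0], [538.0, -25.0], [628.0, -20.0], [623.0, 70.0]] 3.35
[244, 209, 118, 109, 7245] [450.   29.5] [92. 90.] [[392.0, 56.0], [422.0, -28.0], [508.0, 3.0], [478.0, 87.0]] 19.8
[0, 211, 102, 96, 6661] [438.  276.8] [91. 89.] [[385.0, 312.0], [401.0, 225.0], [491.0, 241.0], [475.0, 329.0]] 10.39
scene 793 [580.  23.] [93. 91.] 3.7
side 587 [581.  24.] [90. 98.] 3.0
```

C is now at (580.6, 22.7) mm, about 2 mm right of the axis with the yaw right. I'll push in with a slight leftward drift.

arm_command(
  delta_pos=[
    [0,0,1.2],
    [0,0,2.4],
    [0,0,3.4],
    [0,0,4],
    [0,0,4],
    [0.2,0,4],
    [0.3,0,4],
    [0.5,-0.02,4],
    [0.7,-0.04,4],
    [0.9,-0.07,4],
    [1.1,-0.08,4],
    [1.3,-0.08,4],
    [1.3,-0.08,4],
  ],
  turn=[
    [0,0,0],
    [0,0,0],
    [0,0,0],
    [0,0,0],
    [0,0,0],
    [0,0,0],
    [0,0,0],
    [0,0,0],
    [0,0,0],
    [0,0,0],
    [0,0,0],
    [0,0,0],
    [0,0,0],
  ],
  fingers=[0.43,0.43,0.43,0.43,0.43,0.43,0.43,0.43,0.43,0.43,0.43,0.43,0.43],
)

```text
t: 28.6
position: [0.5619, 0.0264, 0.0087]
tcp_rot: [[0.998, 0.061, 0.003], [0.061, -0.998, -0.0], [0.003, 0.0, -1.0]]
wrist_force: [0.0, 0.1, 0.7]
grip_width: 0.0403
grasp_force: 0.0
```

```bash
python3 wb.py; python3 boxes.py
```

```text
28.6 [0.5619 0.0264 0.0087] [0.998 0.061 0.003] [-2.54036044e+00  1.04628662e+01  1.01103769e+02  5.22405255e-03
  6.82804887e+01  8.39475979e+01]
[0, 0, 199, 82, 15731] [660.1 133.8] [33. 91.] [[641.0, 178.0], [646.0, 87.0], [679.0, 89.0], [674.0, 180.0]] 3.46
[452, 0, 188, 81, 14673] [672.6 -70. ] [33. 85.] [[654.0, -29.0], [659.0, -113.0], [692.0, -111.0], [686.0, -27.0]] 3.45
[224, 56, 205, 204, 35843] [611.6  26.8] [97. 91.] [[561.0, 69.0], [566.0, -21.0], [663.0, -16.0], [657.0, 75.0]] 3.48
[254, 353, 118, 39, 3988] [486.6  24.7] [33. 72.] [[470.0, 60.0], [470.0, -11.0], [503.0, -11.0], [503.0, 61.0]] 0.08
scene 864 [610.  26.] [106.  93.] 3.5
scene 826 [437. 279.] [96. 90.] 10.8
scene 880 [702. -70.] [93. 92.] 3.3
scene 1064 [689. 136.] [94. 91.] 3.3
side 874 [666. -14.] [116. 258.] 34.2
side 591 [453.  30.] [90. 98.] 19.7
side 701 [689. 138.] [96. 95.] 2.9
side 990 [438. 281.] [88. 96.] 11.2
28.75 [0.5609 0.0263 0.0081] [ 1.16 -0.66  0.54]
```

It's centred and square. I'll push it in and then ease it home.

arm_command(
  delta_pos=[
    [0.2,0,0],
    [0.5,0,0],
    [0.8,0,0],
    [1.1,0,0],
    [1.4,0,0],
    [1.7,0,0],
    [2,0,0],
    [2.2,0,0],
    [2.4,0,0],
    [2.45,0,0],
  ],
  turn=[
    [0,0,0],
    [0,0,0],
    [0,0,0],
    [0,0,0],
    [0,0,0],
    [0,0,0],
    [0,0,0],
    [0,0,0],
    [0,0,0],
    [0,0,0],
  ],
  fingers=[0.43,0.43,0.43,0.43,0.43,0.43,0.43,0.43,0.43,0.43],
)

```text
t: 29.75
position: [0.6336, 0.0308, 0.0074]
tcp_rot: [[0.998, 0.061, -0.0], [0.061, -0.998, -0.0], [-0.0, -0.0, -1.0]]
wrist_force: [-5.9, -1.3, 4.5]
grip_width: 0.0397
grasp_force: 2.7
```

arm_command(
  delta_pos=[
    [0.05,0,0],
    [0.1,0,0],
  ],
  turn=[
    [0,0,0],
    [0,0,0],
  ],
  fingers=[0.43,0.43],
)

```text
t: 29.95
position: [0.6359, 0.0309, 0.0074]
tcp_rot: [[0.998, 0.061, -0.001], [0.061, -0.998, -0.0], [-0.001, -0.0, -1.0]]
wrist_force: [-5.0, 0.2, 3.2]
grip_width: 0.0396
grasp_force: 2.5
```

arm_command(
  delta_pos=[
    [0.05,0,0],
    [0.1,0,0],
  ],
  turn=[
    [0,0,0],
    [0,0,0],
  ],
  fingers=[0.43,0.43],
)

```text
t: 30.15
position: [0.639, 0.0311, 0.0074]
tcp_rot: [[0.998, 0.061, -0.001], [0.061, -0.998, -0.0], [-0.001, -0.0, -1.0]]
wrist_force: [-4.5, -0.6, 1.5]
grip_width: 0.0399
grasp_force: 2.4
```

```bash
python3 boxes.py
```

```text
scene 647 [450.  29.] [97. 91.] 18.9
scene 831 [438. 279.] [94. 90.] 10.6
scene 879 [702. -71.] [93. 91.] 3.7
scene 984 [686.  32.] [105.  91.] 3.4
scene 1064 [689. 136.] [92. 93.] 3.0
side 1081 [682.  91.] [111. 190.] 1.6
side 594 [452.  32.] [ 90. 100.] 19.8
side 170 [845. 251.] [138.  47.] 68.9
side 992 [438. 280.] [88. 96.] 11.0
30.25 [0.6392 0.0311 0.0074] [-3.81 -0.74  0.93]
```

arm_command(
  delta_pos=[
    [0.03,0,0],
    [0.06,0,0],
  ],
  turn=[
    [0,0,0],
    [0,0,0],
  ],
  fingers=[0.43,0.43],
)

```text
t: 30.45
position: [0.6409, 0.0313, 0.0074]
tcp_rot: [[0.998, 0.061, -0.0], [0.061, -0.998, 0.0], [-0.0, -0.0, -1.0]]
wrist_force: [-5.0, -0.6, 3.2]
grip_width: 0.0402
grasp_force: 2.2
```

arm_command(
  delta_pos=[
    [0.03,0,0],
    [0.06,0,0],
  ],
  turn=[
    [0,0,0],
    [0,0,0],
  ],
  fingers=[0.43,0.43],
)

```text
t: 30.65
position: [0.6418, 0.0313, 0.0073]
tcp_rot: [[0.998, 0.061, -0.002], [0.061, -0.998, -0.0], [-0.002, -0.0, -1.0]]
wrist_force: [-13.3, -0.7, 8.8]
grip_width: 0.0399
grasp_force: 6.5
```

arm_command(
  delta_pos=[
    [0.03,0,0],
  ],
  turn=[
    [0,0,0],
  ],
  fingers=[0.43],
)

```text
t: 30.75
position: [0.6417, 0.0313, 0.0073]
tcp_rot: [[0.998, 0.061, -0.004], [0.061, -0.998, -0.0], [-0.004, 0.0, -1.0]]
wrist_force: [-18.9, -1.7, 12.8]
grip_width: 0.04
grasp_force: 8.9
```

The force rose and the motion stopped, so the box is at the back stop. I'll back off, lift and check.

arm_command(
  delta_pos=[
    [-0.2,0,0],
    [-1,0,0],
    [-1.5,0,0],
    [-1.5,0,-1],
    [-1.5,0,-2.5],
    [-1.5,0,-4],
    [-1.5,0,-5],
    [-1.5,0,-5],
    [-1.5,0,-5],
  ],
  turn=[
    [0,0,0],
    [0,0,0],
    [0,0,0],
    [0,0,0],
    [0,0,0],
    [0,0,0],
    [0,0,0],
    [0,0,0],
    [0,0,0],
  ],
  fingers=[0.43,0.43,0.43,0.43,0.43,0.43,0.43,0.43,0.43],
)

```text
t: 31.65
position: [0.6002, 0.0287, 0.1587]
tcp_rot: [[0.998, 0.061, 0.004], [0.061, -0.998, -0.0], [0.004, 0.0, -1.0]]
wrist_force: [-0.4, 0.2, -1.0]
grip_width: 0.0402
grasp_force: 0.0
```

```bash
python3 wb.py; python3 boxes.py; python3 - <<'E'
from h import *
grab('scene','end.png')
E
```

```text
31.65 [0.6002 0.0287 0.1587] [0.998 0.061 0.004] [-2.15646602e+00  8.08820614e+00  8.72879144e+01  6.09462800e-03
  8.43994665e+01  8.43385900e+01]
[144, 23, 114, 110, 11440] [689.4 135.9] [90. 92.] [[641.0, 179.0], [648.0, 87.0], [737.0, 93.0], [731.0, 185.0]] 3.88
[269, 23, 108, 109, 11247] [695.6  31.8] [89. 90.] [[648.0, 74.0], [654.0, -16.0], [743.0, -11.0], [737.0, 80.0]] 3.4
[386, 23, 115, 109, 11363] [702.  -71.8] [89. 91.] [[654.0, -29.0], [660.0, -120.0], [750.0, -114.0], [744.0, -23.0]] 3.71
[273, 272, 80, 46, 2748] [479.1  28.6] [54. 85.] [[450.0, 69.0], [455.0, -16.0], [509.0, -12.0], [503.0, 73.0]] 3.83
[38, 274, 80, 43, 2692] [460.5 278. ] [48. 82.] [[430.0, 315.0], [444.0, 234.0], [491.0, 242.0], [477.0, 322.0]] 9.48
scene 664 [450.  29.] [97. 91.] 19.9
scene 827 [437. 279.] [98. 90.] 11.2
scene 875 [702. -71.] [95. 93.] 2.9
scene 971 [695.  32.] [95. 93.] 3.4
scene 1068 [688. 136.] [96. 91.] 3.4
side 1793 [695.  33.] [ 94. 308.] 3.5
side 592 [452.  33.] [90. 98.] 19.6
side 161 [844. 251.] [141.  51.] 68.1
side 990 [438. 280.] [88. 96.] 11.0
31.8 [0.5979 0.0287 0.1555] [ 0.2  -0.39 -0.44]
```

View pics/end.png

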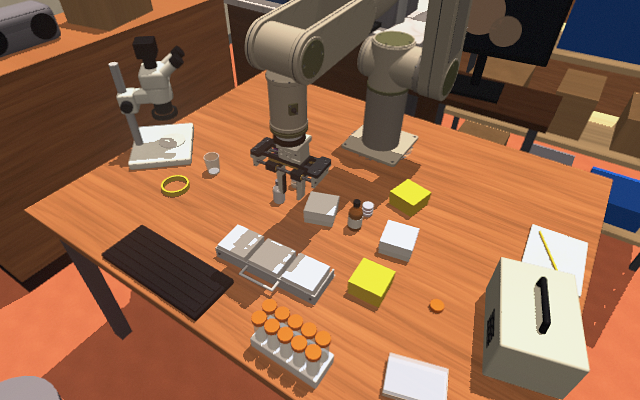

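The full box sits level with the stored boxes at about (272,253). The bottles and other things are in place, and A and B are each about 20 mm from where they started. I'll hand it in.

```bash
python3 -c "
from bench import r
print(r.job_done())"
```

```text
the job is handed in; nothing more can be done
None
```

The full box was box_c, the one on the robot's right (about 6 N to slide); it is now home against the back stop in the middle bay, the two empty boxes are about 2 cm from where they stood, nothing else looks moved, and I handed the job in at about 32 s.

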